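# Load the full tin of contact tips into the welder's caddy

## Robot

A 6-joint arm with a two-finger parallel gripper is mounted at the origin on the work surface. World frame = base frame: x ahead of the robot, y to its left, z up, the work surface at z = 0. Lengths are in m, angles in rad, forces in N, time in s.
With the tool pointing down it reaches from about 0.3 to 0.875 m from the base axis. Payload 6.4 kg.
Tool frame: the origin (TCP) lies at the very end of the fingers, on their centre line; the grasp point (between the pads) lies ctrl.pinch_z behind it (ctrl.pinch_z is the distance from the TCP to the grasp point, in m); y points along the fingers, z is the direction in which the jaws open and shut, and the axes are right-handed (so a half turn about y gives the same grasp; the last joint's range is limited). The gripper opens to 85 mm and grips with 20 to 120 N. Pads are 22 mm wide; open, the fingers measure 114 mm over their backs; the gripper's body (76 mm by 85 mm) begins 54 mm behind the grasp point. The pads swing forward as they close: fully open they stand 13 mm farther back than shut.
Start: joints at [0.894, 0.181, 1.607, -0, 1.354, -0.206], TCP at [0.261, 0.512, 0.231] pointing down, gripper open.
Joint ranges: [-2.99, 2.99], [-0.89, 2.07], [0.3, 2.58], [-1.14, 4.28], [0, 2.63], [-3.12, 3.12]. Speed limits (rad/s): [2.57, 2.57, 3.01, 3.14, 3.14, 3.14].

## Interface

Orientations are given as a unit quaternion [w, x, y, z].
In Python, from bench import ctrl gives the robot as it stands.
- The arm moves only by the shell command python3 -m pendant 'ROWS'. ROWS is JSON, one flat list of numbers, 7 for each row, row after row: the shift along the world's x, y, z in m, then the turn, a rotation vector about the world's x, y, z in degrees, then the finger opening in m, from 0 to 0.0854. In form: [tx, ty, tz, rx, ry, rz, hand, tx, ty, tz, rx, ry, rz, hand, ...]. A call has 1 to 12 rows; each row shifts and turns the commanded pose from where the row before left it; what a row does not reach is not made up. A row lasts 1/8 s, in which the tool goes at most 62.5 mm and 10.7 degrees, less where a joint would pass 70% of its speed; a pose out of reach is approached as far as the arm can. A call with a gripper value outside its range is refused whole. The fingers move at their own pace and stop on an object; the grip force is fixed at half the most. Time passes only in rows, so rows that do not move let the fingers close. It gives the time, the measured TCP pose, the force and the opening at its end, in the units of the state.
- ctrl.get_obs(): the state, without advancing time (a new reading comes with each control period).
- ctrl.camera(name): name is "side" or "top"; returns the picture (480x640x3 uint8, red, green, blue); there is no depth.
- ctrl.camera_info(name): a dict with "fx", "fy", "cx", "cy" (pixels), "origin" and "rotation" of the camera in the world. Camera axes: x right, y down, z forward; pixel columns grow to the right and rows downward; lengths in m; the calibration is good to about 2 mm. A picture is of the moment at which its call begins. camera_info takes no time and is no camera call.
- ctrl.hand_in(): hands the job in, once; it reports no verdict.
Trained networks look in the newest picture that a camera, given by its name, has taken for a name from the list of things; names that differ only in an ending like _2 or _b are one class to them, and where a whole thing is asked for, a point or a joint stands for the part that bears it (a point fixed in the world has none). Each returns a list of dicts, best first, with "score" (0 to 1); they miss things now and then, are a little off and sometimes report something else, mostly with a low value. They report only what shows in the picture. A call takes as long as a camera call.
- ctrl.silhouettes(target, camera): "mask" (480x640 bool, what is visible of it) and "bbox" ([left, top, right, bottom] in pixels, round what is visible of it).
The state is a dict: "time_s": time; "q": joint angles; "dq": joint speeds; "joint_efforts": joint torques, N m; "eef_pos": TCP position; "eef_rot": TCP orientation; "wrist_force": force on the tool from outside, world axes, zero at the start; "torque": the same for the moment, N m; "opening": opening from 0.0 (shut) to 1.0 (fully open).
Only numpy, scipy, OpenCV 4.12 (cv2) and the standard library are available. Lean on these libraries where they do the work, as an engineer would, in place of code of your own. Each camera call takes 0.05 s, during which the arm holds its last target.

## Task

Two identical closed tins stand on the welding table, and only one still holds contact tips. Feel their weight: lift the tin on the robot's left clear of the table by a good 5 cm for about a second and set it back down, then lift the one on the right just as far and as long. Set the heavier tin flat in the empty bay of the steel caddy, long side along the bay, and leave the lighter one standing upright on the table; keep both tins upright and set them down, do not drop them.

Things in the scene. Friction and masses are not known exactly. Their poses are not given: they have to be found in the camera images.
- tin_left: closed grey tin with a fixed paler grey lid, 80 mm long (its x) x 52 wide (its y) x 60 high, lid band 1 mm wider over the top 13 mm; origin: centre of its underside, z up. Both tins look alike; either one is full (0.5 to 0.75 kg), the other nearly empty (0.15 kg); contents do not shift. Grip across the 52 mm, about 40 mm above its underside. This is the one on the robot's left (+y).
- tin_right: closed grey tin with a fixed paler grey lid, 80 mm long (its x) x 52 wide (its y) x 60 high, lid band 1 mm wider over the top 13 mm; origin: centre of its underside, z up. Both tins look alike; either one is full (0.5 to 0.75 kg), the other nearly empty (0.15 kg); contents do not shift. Grip across the 52 mm, about 40 mm above its underside. This is the one on the robot's right (-y).
- caddy: low steel caddy fixed to the table left or right of the tins, 195 mm long (its x) x 88 wide (its y). Origin: centre of its empty bay, at table height, z up. Bay 108 (x) x 80 (y) mm inside, floor 4 mm and walls 15 mm above the table: a tin laid along x (either way round) has 14 mm to spare all round. On its +x side a second bay holds six copper nozzles, 34 mm high.

How it is judged:
On the way, in this order (a step that is already met when the one before it is completed fails the run):
1. the left tin is held more than 30 mm above the table while the right one stands on the table (height (world z) of tin_left above 0.03 m and contact force between the fingers and tin_left above 1 N and height (world z) of tin_right below 0.01 m and angle between tin_right's own z axis and vertical below 0.12 rad), for 0.3 s.
2. then the right tin is held more than 30 mm above the table while the left one stands on the table (height (world z) of tin_right above 0.03 m and contact force between the fingers and tin_right above 1 N and height (world z) of tin_left below 0.01 m and angle between tin_left's own z axis and vertical below 0.12 rad), for 0.3 s.
At the end, for the whole second after the job is handed in: The full tin (bearing on the caddy with over 3.5 N) sits in the empty bay: origin within 22 mm of its centre along each caddy axis, under 9 mm above the caddy's underside, upright within 0.12 rad. The other stands on the table, upright within 0.12 rad, clear of the caddy. Both at rest (((contact force between caddy and tin_left above 3.5 N and x of tin_left in the frame of caddy between -0.022 and 0.022 m and y of tin_left in the frame of caddy between -0.022 and 0.022 m and z of tin_left in the frame of caddy below 0.009 m and angle between each of tin_left, tin_right's own z axis and vertical below 0.12 rad and linear speed of each of tin_left, tin_right below 0.02 m/s and height (world z) of tin_right below 0.01 m and contact force between caddy and tin_right below 0.1 N) or (contact force between caddy and tin_right above 3.5 N and x of tin_right in the frame of caddy between -0.022 and 0.022 m and y of tin_right in the frame of caddy between -0.022 and 0.022 m and z of tin_right in the frame of caddy below 0.009 m and angle between each of tin_right, tin_left's own z axis and vertical below 0.12 rad and linear speed of each of tin_right, tin_left below 0.02 m/s and height (world z) of tin_left below 0.01 m and contact force between caddy and tin_left below 0.1 N))); the robot touches nothing.
It fails at once if a tin is tipped by more than 35 degrees (angle between any of tin_left, tin_right's own z axis and vertical above 0.61 rad).
It fails at once if a tin is dropped (falls faster than 0.6 m/s out of the fingers, about 18 mm) ((linear speed of tin_left above 0.6 m/s and contact force between the fingers and tin_left below 0.2 N) or (linear speed of tin_right above 0.6 m/s and contact force between the fingers and tin_right below 0.2 N)).
It also fails if it takes over 67 s, if anything falls off the work surface, if the arm or the gripper's body presses on something with over 40 N, if the wrist force passes 120 N, or if a joint passes its speed limit or range.

## Working session

There is one attempt and no reset: what is moved stays moved. The work goes in short steps, Python scripts to look and compute and a shell command to move; the robot and the scene stay as the last step left them, time stands still between calls to the robot, and variables do not carry over. Pictures are saved under pics/ and viewed, and the job is handed in when it is done.

```bash
mkdir -p pics; ls
python3 - <<'E'
from bench import ctrl
import cv2,json
for n in ["side","top"]:
    im=ctrl.camera(n); cv2.imwrite(f"pics/{n}0.png",im[:,:,::-1])
    i=ctrl.camera_info(n); print(n,i)
print(ctrl.get_obs(), ctrl.pinch_z)
E
```

```text
pics
side {'fx': 452.2737678955033, 'fy': 452.2737678955033, 'cx': 319.46561988219065, 'cy': 237.44589337027958, 'origin': array([ 0.20820896, -0.42577743,  0.67871099]), 'rotation': array([-0.32238188,  0.8942853 , -0.2904415 ,  0.10939589])}
top {'fx': 567.6360650245423, 'fy': 567.6360650245423, 'cx': 314.5687034375311, 'cy': 238.58099476104294, 'origin': array([0.32962584, 0.0108148 , 1.14237143]), 'rotation': array([ 0.06260819, -0.69861337,  0.71031057, -0.05897847])}
{'time_s': 0.1, 'q': array([ 8.93710924e-01,  1.81489544e-01,  1.60788032e+00, -3.33994778e-05,
        1.35379173e+00, -2.06299902e-01]), 'dq': array([ 0.00266161, -0.00162564, -0.00301246,  0.00056566,  0.00121328,
       -0.00112873]), 'joint_efforts': array([ 1.12650716e-03, -4.45878053e+01, -3.52241170e+01, -1.38859391e-04,
        4.16934505e-03,  2.74487675e-06]), 'eef_pos': array([0.26049641, 0.51206502, 0.2304748 ]), 'eef_rot': array([-0.68710076,  0.68811355, -0.16513909,  0.1646857 ]), 'wrist_force': array([ 0.41154944, -0.08468006, -1.0347798 ]), 'torque': array([-0.01070339, -0.00471363, -0.00049758]), 'opening': 0.9961750135414653} 0.0187
```

View pics/top0.png

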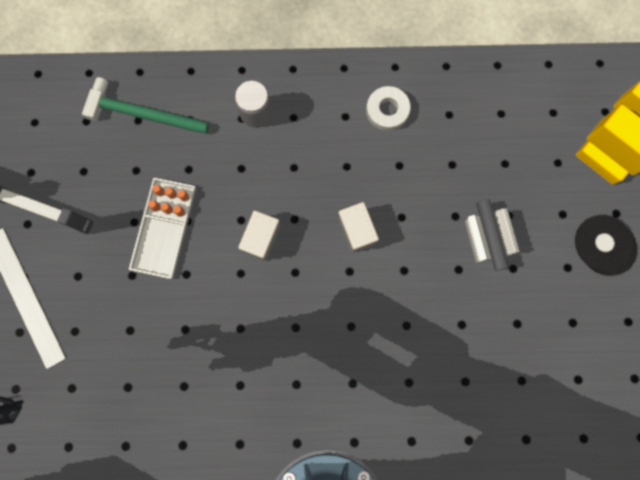

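View pics/side0.png

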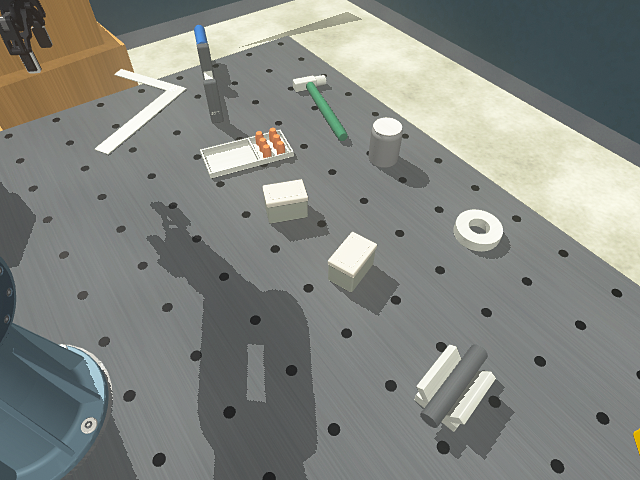

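```bash
cat > h.py <<'E'
from bench import ctrl
import cv2,numpy as np
from scipy.spatial.transform import Rotation as R
def proj(n,P):
    i=ctrl.camera_info(n);q=i["rotation"];M=R.from_quat(q,scalar_first=True).as_matrix()
    c=(np.atleast_2d(P)-i["origin"])@M
    return np.c_[i["fx"]*c[:,0]/c[:,2]+i["cx"], i["fy"]*c[:,1]/c[:,2]+i["cy"]]
def ray(n,uv,z):
    i=ctrl.camera_info(n);M=R.from_quat(i["rotation"],scalar_first=True).as_matrix()
    uv=np.atleast_2d(uv).astype(float)
    d=np.c_[(uv[:,0]-i["cx"])/i["fx"],(uv[:,1]-i["cy"])/i["fy"],np.ones(len(uv))]@M.T
    return i["origin"]+d*((z-i["origin"][2])/d[:,2])[:,None]
E
python3 - <<'E'
from h import *
for n in ["top","side"]:
  for t in ["tin_left","caddy"]:
    for k,r in enumerate(ctrl.silhouettes(t,n)):
        m=r["mask"]; print(n,t,round(r["score"],2),np.round(r["bbox"]),m.sum())
        np.save(f"m_{n}_{t}_{k}.npy",m)
E
```

```text
top tin_left 0.57 [237. 209. 279. 262.] 1334
top caddy 0.82 [128. 177. 196. 278.] 4296
side tin_left 0.83 [262. 180. 308. 224.] 1616
side caddy 0.6 [200. 129. 294. 176.] 2718
```

The top view shows the left tin near pixel (259,235), the right one near (358,226), and the caddy at (162,228) with its nozzle bay toward the top of the image. The side view agrees, so next I'll fit poses from both cameras.

```bash
cat > fit.py <<'E'
from h import *
from scipy.optimize import minimize
def box(x,y,a,L,W,H,z0=0):
    c,s=np.cos(a),np.sin(a);P=[]
    for u in(-.5,.5):
        for v in(-.5,.5):
            for z in(z0,z0+H):P.append([x+c*u*L-s*v*W,y+s*u*L+c*v*W,z])
    return np.array(P)
def hullmask(n,P,S=4):
    h=cv2.convexHull(((proj(n,P)+.5)*S-0.5).astype(np.float32))
    m=np.zeros((480,640),np.float32);big=np.zeros((480*S,640*S),np.uint8)
    cv2.fillConvexPoly(big,np.round(h).astype(np.int32),255)
    return cv2.resize(big,(640,480),interpolation=cv2.INTER_AREA)/255.
def fit(masks,p0,dims):
    def cost(p):
        c=0
        for n,m in masks.items():
            q=hullmask(n,box(*p,*dims));i=np.minimum(q,m).sum();c+=1-i/(q.sum()+m.sum()-i)
        return c
    best=None
    for a in p0[2]:
        r=minimize(cost,[p0[0],p0[1],a],method="Nelder-Mead",options=dict(initial_simplex=np.array([[p0[0],p0[1],a],[p0[0]+.008,p0[1],a],[p0[0],p0[1]+.008,a],[p0[0],p0[1],a+.2]]),xatol=1e-4,fatol=1e-4,maxiter=80))
        if best is None or r.fun<best.fun:best=r
    return best
E
python3 - <<'E'
from fit import *
import json
ms={}
for n in ["top","side"]:
  for t in ["tin_right"]:
    for k,r in enumerate(ctrl.silhouettes(t,n)):
        print(n,t,round(r["score"],2),np.round(r["bbox"])); ms[n]=r["mask"]; np.save(f"m_{n}_{t}_{k}.npy",r["mask"])
A=np.arange(0,np.pi,.5)
for t in ["tin_left","tin_right","caddy"]:
    m={n:np.load(f"m_{n}_{t}_0.npy").astype(np.float32) for n in["top","side"]}
    ys,xs=np.nonzero(m["top"]); c=ray("top",[xs.mean(),ys.mean()],.03)[0]
    d=(.08,.053,.06) if t!="caddy" else (.195,.088,.015)
    for sel in [["top","side"],["top"],["side"]]:
        r=fit({k:m[k] for k in sel},(c[0],c[1],A),d); print(t,sel,r.x,np.degrees(r.x[2]),r.fun)
E
```

```text
top tin_right 0.87 [339. 202. 378. 252.]
side tin_right 0.86 [329. 231. 376. 292.]
tin_left ['top', 'side'] [ 0.53101636  0.12433359 -0.39130626] -22.420196945048623 0.09541742787840646
tin_left ['top'] [0.53046923 0.1246052  2.74542565] 157.30130264152913 0.03333218592590037
tin_left ['side'] [ 0.53235061  0.1247674  -0.40083371] -22.966079669034023 0.04896366875392377Traceback (most recent call last):
  File "<stdin>", line 14, in <module>
  File "fit.py", line 22, in fit
    r=minimize(cost,[p0[0],p0[1],a],method="Nelder-Mead",options=dict(initial_simplex=np.array([[p0[0],p0[1],a],[p0[0]+.008,p0[1],a],[p0[0],p0[1]+.008,a],[p0[0],p0[1],a+.2]]),xatol=1e-4,fatol=1e-4,maxiter=80))
    res = _minimize_neldermead(fun, x0, args, callback, bounds=bounds,
                               **options)
    fsim[k] = func(sim[k])
              ~~~~^^^^^^^^
    fx = function(np.copy(x), *(wrapper_args + args))
  File "fit.py", line 18, in cost
    q=hullmask(n,box(*p,*dims));i=np.minimum(q,m).sum();c+=1-i/(q.sum()+m.sum()-i)
  File "fit.py", line 10, in hullmask
    h=cv2.convexHull(((proj(n,P)+.5)*S-0.5).astype(np.float32))
                       ~~~~^^^^^
  File "h.py", line 5, in proj
    i=ctrl.camera_info(n);q=i["rotation"];M=R.from_quat(q,scalar_first=True).as_matrix()
ValueError: time passes only in moves, steps and waits
```

```bash
python3 - <<'E'
s=open('h.py').read()
s=s.replace("def proj","import functools\n@functools.lru_cache\ndef info(n): return ctrl.camera_info(n)\ndef proj",1).replace("i=ctrl.camera_info(n)","i=info(n)")
open('h.py','w').write(s)
E
python3 - <<'E'
from fit import *
A=np.arange(0,np.pi,.5)
print(ctrl.get_obs()["time_s"])
for t in ["tin_right","caddy"]:
    m={n:np.load(f"m_{n}_{t}_0.npy").astype(np.float32) for n in["top","side"]}
    ys,xs=np.nonzero(m["top"]); c=ray("top",[xs.mean(),ys.mean()],.03)[0]
    d=(.08,.053,.06) if t!="caddy" else (.195,.088,.015)
    for sel in [["top","side"],["top"],["side"]]:
        r=fit({k:m[k] for k in sel},(c[0],c[1],A),d); print(t,sel,r.x,np.degrees(r.x[2]),r.fun)
im=cv2.imread("pics/top0.png"); cv2.imwrite("pics/topz.png",cv2.resize(im[160:300,110:400],None,fx=2.7,fy=2.7,interpolation=cv2.INTER_CUBIC))
from bench import ctrl
o=ctrl.get_obs();M=R.from_quat(o["eef_rot"],scalar_first=True).as_matrix();print(M)
E
```

```text
0.4
tin_right ['top', 'side'] [ 0.54521312 -0.07070755  3.50291602] 200.70230382232288 0.10609362110019238
tin_right ['top'] [ 0.54486403 -0.07049256  0.35305669] 20.22865805822445 0.051492718273495997
tin_right ['side'] [ 0.54548915 -0.07121732  0.37763836] 21.637084413707505 0.051010074298687536
caddy ['top', 'side'] [0.5555197  0.32479922 2.91197527] 166.84389321229054 0.0755638220995023
caddy ['top'] [ 0.55508395  0.32486247 -0.22989257] -13.171874018619807 0.022110299672626454
caddy ['side'] [0.55625841 0.32421734 2.9126744 ] 166.88395020127675 0.05056463678331402
[[ 8.91198722e-01 -1.52881377e-04  4.53613067e-01]
 [-4.53613090e-01 -1.82519731e-04  8.91198705e-01]
 [-5.34543503e-05 -9.99999972e-01 -2.32010345e-04]]
```

View pics/topz.png

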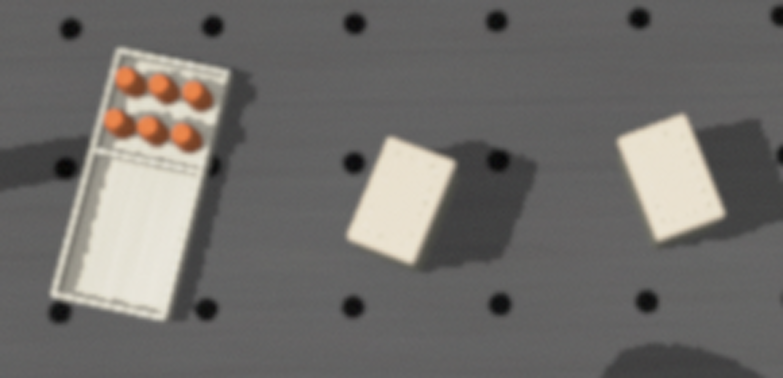

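```bash
python3 -m pendant '[0.027,-0.0388,-0.008,0,0,0.44,0.0854, 0.027,-0.0388,-0.008,0,0,0.44,0.0854, 0.027,-0.0388,-0.008,0,0,0.44,0.0854, 0.027,-0.0388,-0.008,0,0,0.44,0.0854, 0.027,-0.0388,-0.008,0,0,0.44,0.0854, 0.027,-0.0388,-0.008,0,0,0.44,0.0854, 0.027,-0.0388,-0.008,0,0,0.44,0.0854, 0.027,-0.0388,-0.008,0,0,0.44,0.0854, 0.027,-0.0388,-0.008,0,0,0.44,0.0854, 0.027,-0.0388,-0.008,0,0,0.44,0.0854, 0,0,0,0,0,0,0.0854]'
cat > st.py <<'E'
from h import *
o=ctrl.get_obs();M=R.from_quat(o["eef_rot"],scalar_first=True).as_matrix()
print(o["time_s"],o["eef_pos"].round(4),"jaw deg",np.degrees(np.arctan2(M[1,2],M[0,2])).round(2),"down",M[:,1].round(3),"F",o["wrist_force"].round(2),"T",o["torque"].round(2),"open",round(o["opening"]*85.4,1),"tau",o["joint_efforts"].round(2))
E
python3 st.py
```

```text
time_s: 1.78
eef_pos: [0.5321, 0.1218, 0.1508]
eef_rot: [-0.693, 0.693, -0.14, 0.14]
wrist_force: [-0.3, -0.0, 0.7]
opening: 0.994
1.775 [0.5321 0.1218 0.1508] jaw deg 67.19 down [-0.    -0.001 -1.   ] F [-0.33 -0.02  0.71] T [ 0.04  0.01 -0.02] open 84.9 tau [ -1.66 -42.1  -32.89  -0.29  -0.25  -0.38]
```

```bash
python3 -m pendant '[0,0.001,-0.03,0,0,0.2,0.0854, 0,0.001,-0.03,0,0,0,0.0854, 0,0,0,0,0,0,0.0854]'; python3 st.py
python3 - <<'E'
from h import *
for n in ["top","side"]:
    im=ctrl.camera(n); cv2.imwrite(f"pics/{n}1.png",im[:,:,::-1])
a=cv2.imread("pics/top1.png")[150:300,150:400];b=cv2.imread("pics/side1.png")[100:280,180:400]
cv2.imwrite("pics/b1.png",np.vstack([cv2.resize(a,(500,300)),cv2.resize(b,(500,300))]))
E
```

```text
time_s: 2.15
eef_pos: [0.5282, 0.1273, 0.0892]
eef_rot: [-0.693, 0.694, -0.139, 0.135]
wrist_force: [0.1, 0.5, -1.0]
opening: 0.996
2.15 [0.5282 0.1273 0.0892] jaw deg 67.67 down [-0.006  0.    -1.   ] F [ 0.14  0.48 -0.97] T [ 0.03 -0.    0.02] open 85.1 tau [-3.000e-01 -4.339e+01 -2.928e+01 -1.000e-02 -3.600e-01  1.000e-02]
```

View pics/b1.png

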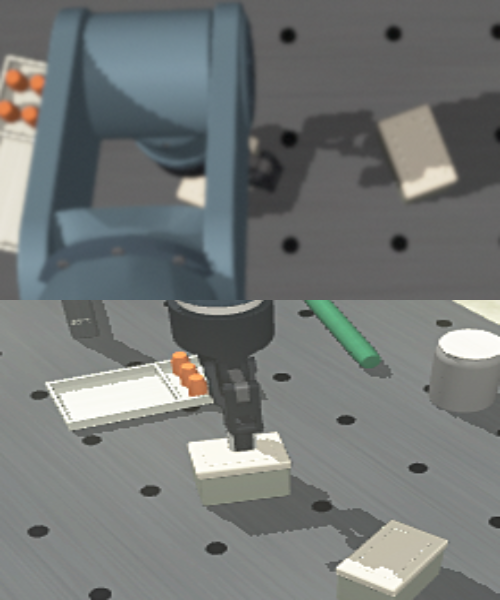

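The side crop shows one finger on the near side of the left tin's middle, about (245,440), and the jaw lined up across its width. Descending now.

```bash
python3 -m pendant '[0.0005,-0.0015,-0.025,0,0,0,0.0854, 0,0,-0.025,0,0,0,0.0854, 0,0,-0.023,0,0,0,0.0854, 0,0,0,0,0,0,0.0854]'; python3 st.py; python3 -m pendant '[0,0,0,0,0,0,0.04,0,0,0,0,0,0,0.04,0,0,0,0,0,0,0.04,0,0,0,0,0,0,0.04]'; python3 st.py
```

```text
time_s: 2.75
eef_pos: [0.5309, 0.1252, 0.0183]
eef_rot: [-0.694, 0.694, -0.137, 0.137]
wrist_force: [0.1, -0.1, -0.1]
opening: 1.001
2.75 [0.5309 0.1252 0.0183] jaw deg 67.64 down [-0.001  0.    -1.   ] F [ 0.12 -0.11 -0.1 ] T [0.03 0.01 0.02] open 85.5 tau [-1.800e-01 -4.565e+01 -2.578e+01 -1.000e-02 -2.700e-01  0.000e+00]
time_s: 3.25
eef_pos: [0.5329, 0.125, 0.0202]
eef_rot: [0.694, -0.693, 0.136, -0.138]
wrist_force: [0.0, 0.4, 6.5]
opening: 0.598
3.25 [0.5329 0.125  0.0202] jaw deg 67.63 down [ 0.003  0.    -1.   ] F [0.01 0.41 6.49] T [-0.11  0.15 -0.02] open 51.0 tau [-1.500e-01 -4.335e+01 -2.428e+01  5.000e-02 -2.700e-01  1.000e-02]
```

```bash
python3 -m pendant '[0,0,0,0,0,0,0.03, 0,0,0.015,0,0,0,0.03,0,0,0.02,0,0,0,0.03,0,0,0.02,0,0,0,0.03,0,0,0.015,0,0,0,0.03,0,0,0,0,0,0,0.03,0,0,0,0,0,0,0.03,0,0,0,0,0,0,0.03]'; python3 st.py;python3 -m pendant '[0,0,0,0,0,0,0.03,0,0,0,0,0,0,0.03,0,0,0,0,0,0,0.03]'; python3 st.py;python3 -m pendant '[0,0,0,0,0,0,0.03,0,0,0,0,0,0,0.03,0,0,0,0,0,0,0.03]'; python3 st.py;python3 - <<'E'
from h import *
for n in ["side"]:
    im=ctrl.camera(n); cv2.imwrite(f"pics/{n}2.png",im[100:340,180:500,::-1])
E
```

```text
time_s: 4.25
eef_pos: [0.5306, 0.1249, 0.0874]
eef_rot: [-0.694, 0.694, -0.138, 0.137]
wrist_force: [0.5, 0.2, -1.5]
opening: 0.601
4.25 [0.5306 0.1249 0.0874] jaw deg 67.62 down [-0.002 -0.    -1.   ] F [ 0.46  0.24 -1.54] T [0.01 0.01 0.1 ] open 51.3 tau [ 1.000e-02 -4.557e+01 -3.030e+01  0.000e+00  0.000e+00 -0.000e+00]
time_s: 4.62
eef_pos: [0.5312, 0.125, 0.0881]
eef_rot: [-0.694, 0.694, -0.137, 0.137]
wrist_force: [0.3, 0.3, -1.7]
opening: 0.599
4.625 [0.5312 0.125  0.0881] jaw deg 67.62 down [-0.  0. -1.] F [ 0.27  0.35 -1.7 ] T [-0.02  0.01  0.  ] open 51.2 tau [-0.000e+00 -4.517e+01 -3.013e+01  0.000e+00  1.000e-02 -0.000e+00]
time_s: 5.0
eef_pos: [0.5313, 0.1249, 0.0883]
eef_rot: [0.694, -0.694, 0.137, -0.137]
wrist_force: [0.2, -0.6, -1.3]
opening: 0.601
5.0 [0.5313 0.1249 0.0883] jaw deg 67.62 down [ 0.  0. -1.] F [ 0.22 -0.64 -1.3 ] T [ 0.06 -0.04 -0.  ] open 51.4 tau [ -0.   -45.22 -30.18   0.     0.     0.  ]
```

View pics/side2.png

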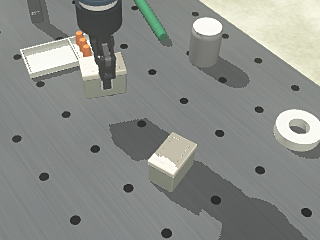

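The left tin is up, with its shadow well separated. The wrist reads about −1.5 N, which is roughly 0.15 kg, so this is the light one. Setting it back down.

```bash
python3 -m pendant '[0,0,-0.02,0,0,0,0.03,0,0,-0.02,0,0,0,0.03,0,0,-0.015,0,0,0,0.03,0,0,-0.008,0,0,0,0.03,0,0,-0.004,0,0,0,0.03,0,0,-0.003,0,0,0,0.03,0,0,0,0,0,0,0.03,0,0,0,0,0,0,0.03]'; python3 st.py
```

```text
time_s: 6.05
eef_pos: [0.5317, 0.125, 0.0202]
eef_rot: [-0.694, 0.694, -0.137, 0.137]
wrist_force: [-7.7, -0.6, 12.2]
opening: 0.601
6.05 [0.5317 0.125  0.0202] jaw deg 67.65 down [ 0.001 -0.    -1.   ] F [-7.72 -0.57 12.23] T [-0.17  0.89 -0.01] open 51.3 tau [-4.500e-01 -4.196e+01 -2.644e+01  1.500e-01 -1.920e+00 -2.000e-02]
```

```bash
python3 -m pendant '[0,0,0.001,0,0,0,0.0854,0,0,0,0,0,0,0.0854,0,0,0,0,0,0,0.0854,0,0,0.02,0,0,0,0.0854,0,0,0.03,0,0,0,0.0854,0,0,0.035,0,0,0,0.0854,0,0,0.03,0,0,0,0.0854]'; python3 st.py; python3 -m pendant '[0.002,-0.028,0,0,0,6.14,0.0854,0.002,-0.028,0,0,0,6.14,0.0854,0.002,-0.028,0,0,0,6.14,0.0854,0.002,-0.028,0,0,0,6.14,0.0854,0.002,-0.028,0,0,0,6.14,0.0854,0.002,-0.028,0,0,0,6.14,0.0854,0.002,-0.028,0,0,0,6.14,0.0854,0,0,0,0,0,0,0.0854,0,0,0,0,0,0,0.0854]'; python3 st.py
python3 - <<'E'
from h import *
im=ctrl.camera("side"); cv2.imwrite("pics/side3.png",cv2.resize(im[100:340,180:500,::-1],None,fx=2,fy=2))
E
```

```text
time_s: 6.92
eef_pos: [0.5315, 0.125, 0.1355]
eef_rot: [0.694, -0.694, 0.137, -0.137]
wrist_force: [0.4, -0.2, 0.1]
opening: 1.002
6.925 [0.5315 0.125  0.1355] jaw deg 67.63 down [ 0. -0. -1.] F [ 0.35 -0.24  0.14] T [-0.02 -0.01  0.01] open 85.6 tau [  0.16 -41.61 -30.86   0.    -0.51  -0.  ]
time_s: 8.05
eef_pos: [0.5451, -0.0705, 0.1341]
eef_rot: [0.696, -0.696, -0.126, 0.126]
wrist_force: [0.3, -0.0, -0.2]
opening: 0.998
8.05 [ 0.5451 -0.0705  0.1341] jaw deg 110.51 down [-0.     0.001 -1.   ] F [ 0.29 -0.04 -0.21] T [ 0.05 -0.01 -0.  ] open 85.2 tau [-7.200e-01 -4.358e+01 -3.193e+01 -5.000e-02 -3.000e-02 -3.000e-02]
```

View pics/side3.png

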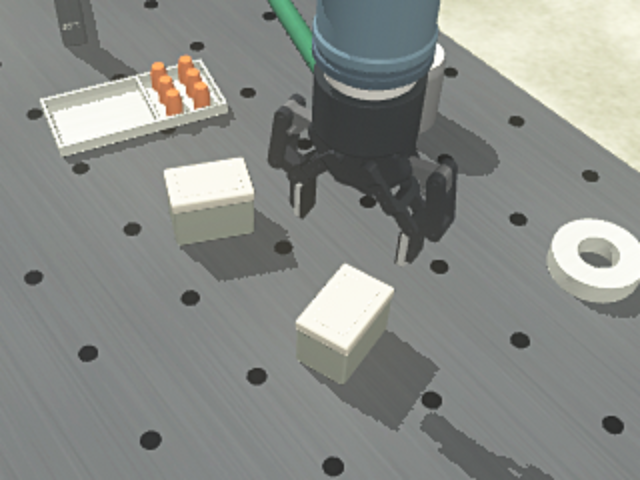

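The left tin stands upright at (210,200). The open pads straddle the right tin's width from above, so I'm descending.

```bash
python3 -m pendant '[0,0,-0.03,0,0,0,0.0854,0,0,-0.03,0,0,0,0.0854,0,0,-0.025,0,0,0,0.0854,0,0,-0.02,0,0,0,0.0854,0,0,-0.012,0,0,0,0.0854,0,0,0,0,0,0,0.0854]'; python3 st.py; python3 -m pendant '[0,0,0,0,0,0,0.03,0,0,0,0,0,0,0.03,0,0,0,0,0,0,0.03,0,0,0,0,0,0,0.03,0,0,0,0,0,0,0.03]'; python3 st.py
```

```text
time_s: 8.85
eef_pos: [0.5447, -0.0702, 0.0166]
eef_rot: [0.696, -0.695, -0.126, 0.127]
wrist_force: [0.4, -0.5, -0.9]
opening: 1.001
8.85 [ 0.5447 -0.0702  0.0166] jaw deg 110.63 down [-0.002  0.001 -1.   ] F [ 0.42 -0.47 -0.88] T [-0.01 -0.05  0.02] open 85.5 tau [-2.000e-02 -4.632e+01 -2.570e+01 -0.000e+00 -1.200e-01  1.000e-02]
time_s: 9.48
eef_pos: [0.5462, -0.0712, 0.0185]
eef_rot: [-0.695, 0.696, 0.127, -0.126]
wrist_force: [-1.4, 2.3, 6.0]
opening: 0.6
9.475 [ 0.5462 -0.0712  0.0185] jaw deg 110.59 down [ 0.002 -0.    -1.   ] F [-1.44  2.34  6.04] T [ 0.3   0.13 -0.03] open 51.2 tau [-5.400e-01 -4.416e+01 -2.482e+01 -3.000e-01 -4.100e-01 -2.000e-02]
```

```bash
python3 -m pendant '[0,0,0.015,0,0,0,0.03,0,0,0.02,0,0,0,0.03,0,0,0.025,0,0,0,0.03,0,0,0.02,0,0,0,0.03,0,0,0,0,0,0,0.03,0,0,0,0,0,0,0.03,0,0,0,0,0,0,0.03]'; python3 st.py;python3 -m pendant '[0,0,0,0,0,0,0.03,0,0,0,0,0,0,0.03,0,0,0,0,0,0,0.03]'; python3 st.py;python3 -m pendant '[0,0,0,0,0,0,0.03,0,0,0,0,0,0,0.03]'; python3 st.py
python3 - <<'E'
from h import *
for n in ["top","side"]:
    im=ctrl.camera(n); cv2.imwrite(f"pics/{n}4.png",im[:,:,::-1])
cv2.imwrite("pics/s4.png",cv2.resize(im[100:340,180:500,::-1],None,fx=2,fy=2))
r=ctrl.silhouettes("tin_left","side")
for k in r: print(k["score"],k["bbox"])
E
```

```text
time_s: 10.35
eef_pos: [0.5443, -0.0707, 0.096]
eef_rot: [0.696, -0.695, -0.126, 0.127]
wrist_force: [0.7, 0.6, -5.5]
opening: 0.604
10.35 [ 0.5443 -0.0707  0.096 ] jaw deg 110.6 down [-0.002  0.001 -1.   ] F [ 0.7   0.58 -5.54] T [-0.   -0.04  0.01] open 51.6 tau [ 1.000e-02 -4.795e+01 -3.243e+01 -1.000e-02  1.000e-02  0.000e+00]
time_s: 10.72
eef_pos: [0.5452, -0.071, 0.0971]
eef_rot: [0.696, -0.696, -0.126, 0.127]
wrist_force: [-0.4, -0.1, -5.5]
opening: 0.6
10.725 [ 0.5452 -0.071   0.0971] jaw deg 110.61 down [-0.  0. -1.] F [-0.36 -0.08 -5.5 ] T [-0.01 -0.05  0.11] open 51.3 tau [-0.000e+00 -4.748e+01 -3.222e+01 -1.000e-02  2.000e-02  0.000e+00]
time_s: 10.98
eef_pos: [0.5453, -0.071, 0.0973]
eef_rot: [-0.696, 0.696, 0.126, -0.126]
wrist_force: [0.7, -0.1, -6.0]
opening: 0.603
10.975 [ 0.5453 -0.071   0.0973] jaw deg 110.61 down [ 0. -0. -1.] F [ 0.7  -0.14 -5.96] T [0.   0.01 0.  ] open 51.5 tau [-0.000e+00 -4.753e+01 -3.228e+01 -1.000e-02  1.000e-02 -0.000e+00]
0.62 [261.4, 179.7, 307.0, 223.4]
```

View pics/s4.png

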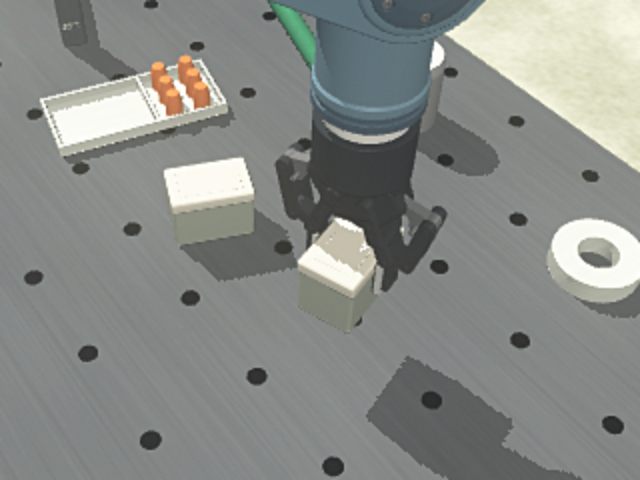

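The right tin weighs about 5.6 N, or 0.57 kg, so it's the full one, and it is lifted clear with the left tin standing. Before carrying it over I'll check the bay estimate against the image.

Run:
```python
from fit import *
from scipy.spatial.transform import Rotation as R
a=np.radians(-13.13); C=np.array([0.5555,0.3248]); B=C-0.0395*np.array([np.cos(a),np.sin(a)]); print(B)
out=[]
for n,s in [("top",(slice(160,300),slice(100,240))),("side",(slice(110,200),slice(190,310)))]:
    im=cv2.imread(f"pics/{n}4.png"); im=cv2.imread(f"pics/{n}0.png"); f=6
    big=cv2.resize(im,None,fx=f,fy=f,interpolation=cv2.INTER_CUBIC)
    for (c,L,W,z,col) in [(B,.108,.08,.015,(0,0,255)),(B,.108,.08,.004,(255,0,0)),(C,.195,.088,.015,(0,160,0)),(B,.08,.052,.004,(255,0,255))]:
        P=box(c[0],c[1],a,L,W,0,z)[[0,2,6,4]]
        cv2.polylines(big,[np.round((proj(n,P)+.5)*f).astype(np.int32)],True,col,1)
    o=big[s[0].start*f:s[0].stop*f,s[1].start*f:s[1].stop*f]; out.append(cv2.resize(o,(400,int(400*o.shape[0]/o.shape[1]))))
h=max(o.shape[0] for o in out)
cv2.imwrite("pics/ov.png",np.hstack([cv2.copyMakeBorder(o,0,h-o.shape[0],0,0,0) for o in out]))
```

```text
[0.51703264 0.33377287]
```

View pics/ov.png

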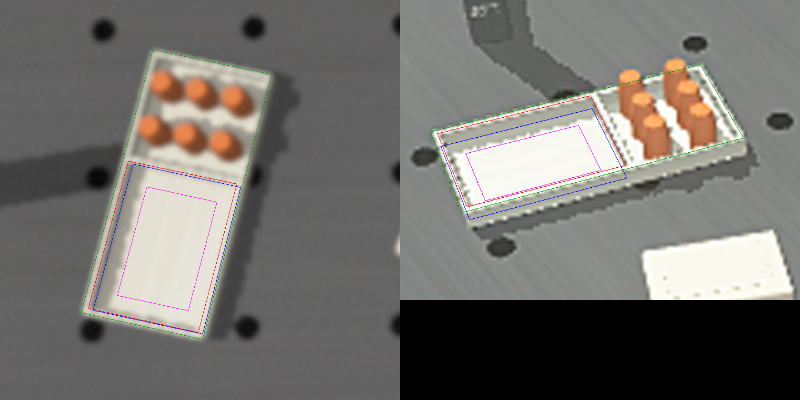

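The bay outlines lie on the bay in both views, with its centre at (0.517, 0.334) and yaw −13.1°. Raising and carrying the tin over.

```bash
python3 -m pendant '[0,0,0.03,0,0,0,0.03,0,0,0.04,0,0,0,0.03,0,0.02,0,0,0,-1.7,0.03,-0.0035,0.045,0,0,0,-4,0.03,-0.0035,0.045,0,0,0,-4,0.03,-0.0035,0.05,0,0,0,-4,0.03,-0.0035,0.05,0,0,0,-4,0.03,-0.0035,0.05,0,0,0,-4,0.03,-0.0035,0.045,0,0,0,-4,0.03,-0.0035,0.045,0,0,0,-4,0.03,-0.0035,0.035,0,0,0,-4,0.03,0,0.02,0,0,0,0,0.03]'; python3 -m pendant '[0,0,0,0,0,0,0.03,0,0,0,0,0,0,0.03,0,0,0,0,0,0,0.03]'; python3 st.py
```

```text
time_s: 12.62
eef_pos: [0.5167, 0.3357, 0.1671]
eef_rot: [-0.703, 0.703, -0.08, 0.08]
wrist_force: [-0.1, -1.0, -6.3]
opening: 0.604
time_s: 13.0
eef_pos: [0.5176, 0.3328, 0.1672]
eef_rot: [-0.702, 0.703, -0.081, 0.081]
wrist_force: [-0.0, -0.2, -5.1]
opening: 0.599
13.0 [0.5176 0.3328 0.1672] jaw deg 76.84 down [-0. -0. -1.] F [-0.01 -0.21 -5.12] T [-0.01 -0.05 -0.02] open 51.2 tau [ 2.800e-01 -5.354e+01 -3.607e+01  2.000e-02  1.000e-02 -1.000e-02]
```

Lowering partway, then taking a look.

```bash
python3 -m pendant '[0,0.001,-0.03,0,0,0,0.03,0,0,-0.035,0,0,0,0.03,0,0,-0.03,0,0,0,0.03,0,0,-0.02,0,0,0,0.03,0,0,0,0,0,0,0.03,0,0,0,0,0,0,0.03]'; python3 st.py
python3 - <<'E'
from h import *
im=ctrl.camera("side"); cv2.imwrite("pics/side5.png",cv2.resize(im[80:260,160:400,::-1],None,fx=3,fy=3))
E
```

```text
time_s: 13.75
eef_pos: [0.5185, 0.3352, 0.0536]
eef_rot: [0.703, -0.702, 0.08, -0.081]
wrist_force: [-0.7, -0.8, -5.3]
opening: 0.602
13.75 [0.5185 0.3352 0.0536] jaw deg 76.89 down [ 0.002  0.001 -1.   ] F [-0.74 -0.84 -5.29] T [-0.02 -0.09  0.07] open 51.4 tau [-5.000e-02 -5.505e+01 -3.045e+01  0.000e+00  1.000e-01 -0.000e+00]
```

View pics/side5.png

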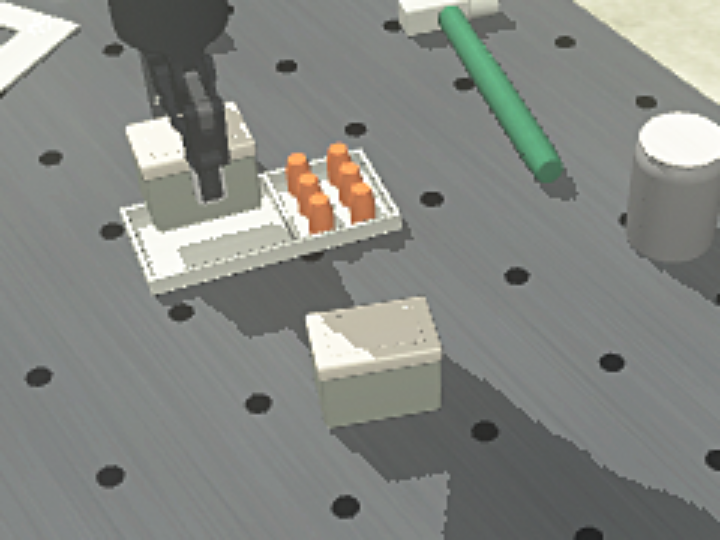

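The tin hangs aligned above the bay, lying along it and short of the nozzles. I'll lower it the last 3 cm slowly.

```bash
python3 -m pendant '[0,0,-0.01,0,0,0,0.03,0,0,-0.01,0,0,0,0.03,0,0,-0.005,0,0,0,0.03,0,0,-0.003,0,0,0,0.03,0,0,-0.002,0,0,0,0.03,0,0,0,0,0,0,0.03,0,0,0,0,0,0,0.03]'; python3 st.py
```

```text
time_s: 14.68
eef_pos: [0.5176, 0.3351, 0.0226]
eef_rot: [0.703, -0.702, 0.08, -0.081]
wrist_force: [0.3, -0.5, -3.0]
opening: 0.604
14.675 [0.5176 0.3351 0.0226] jaw deg 76.9 down [ 0.001  0.    -1.   ] F [ 0.25 -0.47 -3.02] T [-0.03  0.03 -0.05] open 51.6 tau [-2.000e-01 -5.603e+01 -2.967e+01 -0.000e+00 -1.900e-01 -2.000e-02]
```

Contact is starting: the load has dropped from 5.5 to 3 N. I'll press down a hair more, check, then release.

```bash
python3 -m pendant '[0,0,-0.0015,0,0,0,0.03,0,0,0,0,0,0,0.03,0,0,0,0,0,0,0.03]'; python3 st.py
```

```text
time_s: 15.05
eef_pos: [0.5176, 0.3351, 0.0225]
eef_rot: [-0.702, 0.703, -0.08, 0.081]
wrist_force: [-6.5, -2.1, 8.3]
opening: 0.603
15.05 [0.5176 0.3351 0.0225] jaw deg 76.92 down [ 0. -0. -1.] F [-6.53 -2.14  8.32] T [-0.63  0.81 -0.09] open 51.5 tau [ -0.72 -50.48 -28.86   0.18  -1.91  -0.11]
```

```bash
python3 -m pendant '[0,0,0.001,0,0,0,0.0854,0,0,0,0,0,0,0.0854,0,0,0,0,0,0,0.0854,0,0,0.02,0,0,0,0.0854,0,0,0.03,0,0,0,0.0854,0,0,0.04,0,0,0,0.0854,0,0,0.05,0,0,0,0.0854,0,0,0.03,0,0,0,0.0854]'; python3 -m pendant '[-0.02,-0.01,0.02,0,0,0,0.0854,-0.04,-0.02,0.02,0,0,0,0.0854,-0.04,0,0.02,0,0,0,0.0854,-0.04,0,0,0,0,0,0.0854,-0.03,0,0,0,0,0,0.0854,0,0,0,0,0,0,0.0854,0,0,0,0,0,0,0.0854]';  python3 st.py
python3 - <<'E'
from fit import *
ims=[]
for n in ["top","side"]:
    im=ctrl.camera(n); cv2.imwrite(f"pics/{n}6.png",im[:,:,::-1])
    for t in ["tin_right","tin_left"]:
        for r in ctrl.silhouettes(t,n):
            print(n,t,round(r["score"],2),np.round(r["bbox"]),r["mask"].sum())
            np.save(f"e_{n}_{t}.npy",r["mask"])
a=cv2.imread("pics/top6.png")[150:300,100:350];b=cv2.imread("pics/side6.png")[80:240,160:400]
cv2.imwrite("pics/b6.png",np.hstack([cv2.resize(a,(400,240)),cv2.resize(b,(400,267))[:240]]))
E
```

```text
time_s: 16.05
eef_pos: [0.5186, 0.3355, 0.1965]
eef_rot: [0.703, -0.702, 0.079, -0.082]
wrist_force: [0.4, 0.8, -1.5]
opening: 1.0
time_s: 16.92
eef_pos: [0.3481, 0.3052, 0.2529]
eef_rot: [0.703, -0.702, 0.08, -0.081]
wrist_force: [0.0, 0.2, -1.7]
opening: 1.0
16.925 [0.3481 0.3052 0.2529] jaw deg 76.91 down [ 0.002  0.001 -1.   ] F [ 0.03  0.2  -1.69] T [-0.02 -0.   -0.  ] open 85.4 tau [ 4.700e-01 -3.108e+01 -3.517e+01  3.000e-02  6.000e-02  1.000e-02]
top tin_right 0.58 [128. 221. 172. 270.] 1482
top tin_left 0.96 [238. 211. 279. 262.] 1338
side tin_right 0.83 [207. 125. 248. 169.] 1345
side tin_left 0.92 [260. 180. 309. 224.] 1572
```

View pics/b6.png

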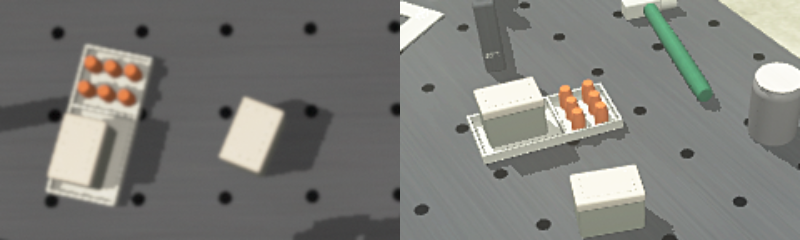

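Run:
```python
from fit import *
import fit as F
m={n:np.load(f"e_{n}_tin_right.npy").astype(np.float32) for n in["top","side"]}
for sel in [["top","side"],["top"],["side"]]:
    r=fit({k:m[k] for k in sel},(.517,.334,[-.35,-.1]),(.08,.053,.06,.004))
    a=np.radians(-13.13);d=r.x[:2]-[.517,.3338]
    print(sel,r.x[:2],np.degrees(r.x[2]),r.fun,"caddy mm",1000*np.array([[np.cos(a),np.sin(a)],[-np.sin(a),np.cos(a)]])@d)
```

```text
['top', 'side'] [0.51563481 0.33737769] -14.731332595435642 0.12378920782790293 caddy mm [-2.14220912  3.17404408]
['top'] [0.51540642 0.3376274 ] -14.27393331118648 0.050298365126061895 caddy mm [-2.42136055  3.36533845]
['side'] [0.51719073 0.33811577] -16.656945175207557 0.057997877687177346 caddy mm [-0.79463385  4.24626882]
```

The full tin is about 2–4 mm from the bay centre and flat, and the left tin stands on the table well clear of the caddy. The arm is away from everything, so I'm handing in.

```bash
python3 -c "
from bench import ctrl
print(ctrl.hand_in())"
```

```text
the job is handed in; nothing more can be done
None
```

The right tin was the full one; it now sits flat in the empty bay of the caddy, and the job is handed in. `hand_in()` reports no verdict, so I don't have the official result.

- **Weighing:** I lifted each tin about 7–8 cm for roughly a second. The left read about 1.5 N (0.15 kg) and was set back down. The right read about 5.6 N (0.57 kg).
- **Placing:** The wrist force showed the right tin resting on the bay floor before I opened the fingers. The fit to both cameras puts it about 2 mm off centre along the bay and 3 mm across it (the limit is 22 mm). Its yaw is within about 2–4° of the bay's.
- **Lighter tin:** The pictures show the left tin upright on the table, where it started, clear of the caddy.
- **Robot and time:** The arm was clear of everything at 17 s, well under the 67 s limit. No measured wrist force came near the limit.

No check failed. The only disagreement was small: the two cameras' fits of the placed tin differ by about 2 mm and 2°. The caddy's contact force on the tin can't be measured directly.

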